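Isolate the terminal board and tuck its cover strip under the lapped leaf

TASK

First switch the board's isolator off by flipping its toggle lever fully over, away from the robot, to the green mark. Then pick up the yellow cover strip, slide its front edge under the lapped grey leaf without lifting the leaf, until the black line on the strip meets the leaf's near edge and the strip lies square and centred over the trough. Finish while holding it there: keep hold of the strip's grip, pressing it flat down on the board's ledges with a steady push of about 10 N, and do not let go; leave the roll of tape and the bush alone.

Things in the scene. Friction and masses are not known exactly. Their poses are not given: they have to be found in the camera images.
- board: grey terminal board fixed to the worktop, a 6 mm plate (x -70 to +75 mm, y -145 to +45 mm of its origin). Origin: at worktop level below the leaf's near edge, on the trough's centre line. x points the way the strip slides (under the leaf), z up; x is within 0.2 rad of the world's x. To its left stands a drawer cabinet 0.22 m high, with a carton on it up to 0.31 m
- leaf (a joint): hinge of the lapped grey leaf (94 wide, 72 long, 3 mm thick) at its far edge. 0 = at rest on its stop; grows as the near edge lifts; light, falls back by itself. At rest its underside is 8 mm above the ledges (28 mm above the worktop); its last 15 mm flare up to 34 mm above the worktop at the near edge
- leaf_edge (a point): middle of the leaf's near edge, 34 mm above the worktop, about 2 mm short (in -x) of the board's origin
- isolator (a joint): red toggle lever of the isolator on the board. 0 = on, leaning 0.5 rad to the board's -x (red mark); 1.0 = off, leaning 0.5 rad to +x (green mark), a stop at each. Light friction, stays where left; starts between 0 and 0.12. Off is over 0.85. Can be pushed over with the shut fingertips
- isolator_tip (a point): centre of the 26 mm red ball on the toggle lever, 107 mm to the -y side of the board's origin; swings in the board's x-z plane, radius 65 mm, about a pivot at the board's x = 0, 28 mm above the worktop (85 mm high at either stop, 93 mm upright)
- strip: loose yellow cover strip, a flat plate 80 (x) x 90 (y) x 4 mm, 0.15 kg, flat on the worktop. Origin: centre of its underside; x points to its front edge, z up; yaw within 0.5 rad of the world's x. Black line across it 25 mm behind the front edge. Upright black grip rib 14 mm thick (x), 60 mm long (y), top 34 mm above the underside
- strip_edge (a point): middle of the strip's front edge, 2 mm above its underside, 40 mm in front of its origin
- strip_grip (a point): on the middle of the grip rib, 25 mm above the strip's underside, 14 mm behind its origin and so 54 mm behind the front edge; a TCP here puts the fingertips about 6 mm above the strip's underside
- tape: loose roll of masking tape, 104 mm across, 25 mm high; leave alone. Origin: centre of its underside
- bush: loose steel bush, 22 mm across, 20 mm high; leave alone. Origin: centre of its underside
- board_seat (a point): middle of the seat, at ledge-top height, where the strip's origin belongs: 15 mm before (-x of) the board's origin, 20 mm above the worktop. Two aluminium ledges 14 mm wide along x at y = -39 and +39 mm of the board, and cross walls at x = -66 and +71 mm, all 20 mm high, carry the strip; the terminals between them are lower

How it is judged:
On the way, in this order (a step that is already met when the one before it is completed fails the run):
1. the isolator is switched off (value of joint isolator above 0.85 rad), for 0.2 s.
2. then the strip's front edge is at least 10 mm under the leaf, low enough not to lift it (x of strip_edge in the frame of board above 0.01 m and z of strip_edge in the frame of board below 0.03 m and y of strip_edge in the frame of board between -0.03 and 0.03 m), for 0.1 s.
At the end, for the whole second after the job is handed in: Isolator over 0.85 rad; leaf under 0.03 rad; strip's front edge 16 to 34 mm past the board's origin, within 12 mm of the centre line, square within 0.12 rad, level within 0.04 rad, underside 17 to 23 mm high; fingers still on it (over 2 N), and it presses on the board with 4 to 40 N (value of joint isolator above 0.85 rad and value of joint leaf below 0.03 rad and x of strip_edge in the frame of board between 0.016 and 0.034 m and y of strip_edge in the frame of board between -0.012 and 0.012 m and angle between the x axis of strip and the x axis of board, either way round below 0.12 rad and angle between strip's own z axis and vertical below 0.04 rad and z of strip in the frame of board between 0.017 and 0.023 m and contact force between strip and board between 4 and 40 N and contact force between the fingers and strip above 2 N); the arm keeps its last pose, push and grip.
It fails at once if the leaf is lifted (more than 0.10 rad, about 7 mm at its near edge) (value of joint leaf above 0.1 rad).
It fails at once if the tape or bush is moved more than 30 mm (distance of any of tape, bush from where it was at the start of the episode above 0.03 m).
It also fails if it takes over 51 s, if anything falls off the work surface, if the arm or the gripper's body presses on something with over 40 N, if the wrist force passes 120 N, or if a joint passes its speed limit or range.

ROBOT

A 7-joint arm with a two-finger parallel gripper is mounted at the origin on the work surface; the furniture and walls round the work are solid. World frame = base frame: x ahead of the robot, y to its left, z up, the work surface at z = 0. Lengths are in m, angles in rad, forces in N, time in s.
With the tool pointing down it reaches from about 0.4 to 0.9 m from the base axis. Payload 5.6 kg.
Tool frame: the origin (TCP) lies between the finger pads, 19 mm behind the fingertips; this is the grasp point; z points along the fingers, y is the line along which they close (so a half turn about z gives the same grasp; the last joint's range is limited). The gripper opens to 92 mm and grips with 3 to 60 N. Pads are 20 mm wide; open, the fingers measure 128 mm over their backs; the gripper's body (75 mm by 189 mm) begins 69 mm behind the grasp point.
Start: joints at [1.276, 0.468, -0.012, 1.603, 0.006, 1.071, -0.056], TCP at [0.162, -0.63, 0.233] pointing down, gripper open.
Joint ranges: [-2.53, 2.53], [-0.31, 2.02], [-1.57, 1.55], [0.28, 2.44], [-1.29, 4.43], [0.15, 1.84], [-2.92, 2.92]. Speed limits (rad/s): [2.57, 2.57, 3.14, 3.14, 3.14, 3.14, 3.14].

INTERFACE

Orientations are given as a 3x3 rotation matrix whose columns are the frame's x, y, z axes.
In Python, from station import env, effector, solver, viewer, workorder, search_frame, tip_of gives the robot as it stands. Calls block until the motion is done:
- env.reach(position, orientation): joint-space move of the TCP to a pose.
- env.movel(position, frame=None, rate=0.15): straight line of the TCP; frame=None keeps the orientation; rate is the mean speed in m/s.
- env.goto_joints(angles): joint-space move.
- effector.release() and effector.grasp(squeeze=None): open the fingers fully, or close them until they stop; squeeze is the grip in N (None keeps the last).
- env.pause(seconds).
- solver.inverse_kinematics(position, orientation): joint angles nearest the present ones, or None.
- env.sense(): the state.
- viewer.read_camera(name): name is "side" or "top" or "wrist"; returns (picture, depth): 480x640x3 uint8, red, green, blue; 480x640 float32, m along the optical axis (not along the pixel's ray), 0 where there is no reading.
- viewer.camera_info(name): a dict with "intrinsics" (3x3 intrinsics, pixels), "eye" and "rotation" of the camera in the world; the wrist camera has in their place "T_tool_cam" (4x4, takes a point from camera to tool coordinates, whose origin is the TCP and whose axes are the flange's). Camera axes: x right, y up, looking along -z (the intrinsics and any distortion apply to the point x, -y, -z); pixel columns grow to the right and rows downward; lengths in m; the calibration is good to about 2 mm. A picture is of the moment at which its call begins: read the wrist's pose just before it. camera_info takes no time and is no camera call.
A pose or a line that the arm cannot do raises env.PlanningError and nothing moves.
- workorder.finish_job(): hands the job in; it is judged then, once.
Trained networks look in the newest picture that a camera, given by its name, has taken for a name from the list of things; names that differ only in an ending like _2 or _b are one class to them, and where a whole thing is asked for, a point or a joint stands for the part that bears it (a point fixed in the world has none). Each returns a list of dicts, best first, with "score" (0 to 1); they miss things now and then, are a little off and sometimes report something else, mostly with a low value. They report only what shows in the picture. A call takes as long as a camera call.
- search_frame(camera, name): "at" ([x, y, z] in m, in world coordinates, good to about 4 mm: the middle of the surface that is visible of it).
- tip_of(camera, name): "at" ([x, y, z] in m, in world coordinates, good to about 4 mm: a listed point, or the origin of a listed thing).
The state is a dict: "t": time; "joint_positions": joint angles; "joint_velocities": joint speeds; "tau": joint torques, N m; "ee_pos": TCP position; "tcp_rot": TCP orientation; "wrist_force": force on the tool from outside, world axes, zero at the start; "moment": the same for the moment, N m; "gripper_width": finger opening in m; "grasp_force": force on a finger pad.
Only numpy, scipy, OpenCV 4.12 (cv2) and the standard library are available. Lean on these libraries where they do the work, as an engineer would, in place of code of your own. Each camera call takes 0.05 s, during which the arm holds its last target. There are 200 camera calls.

## Working session

There is one attempt and no reset: what is moved stays moved. The work goes in short steps, each a Python script; the robot and the scene stay as the last script left them, time stands still between calls to the robot, and variables do not carry over. Pictures are saved under pics/ and viewed, at most 10 in all, crops included, and the job is handed in when it is done.

```bash
ls; mkdir -p pics; python3 - <<'E'
from station import env, effector, solver, viewer, workorder, search_frame, tip_of
import cv2,numpy as np
np.set_printoptions(precision=4,suppress=True)
ims=[]
for c in ["side","top"]:
    p,d=viewer.read_camera(c); ims.append(p)
    i=viewer.camera_info(c); print(c,i)
    for n in ["leaf_edge","isolator_tip","strip_edge","strip_grip","strip","board","board_seat","tape","bush"]:
        r=tip_of(c,n); print(n,[(np.round(x["at"],4).tolist(),round(x["score"],2)) for x in r[:3]])
    cv2.imwrite(f"pics/{c}0.png",p[:,:,::-1])
print(env.sense()["t"])
E
```

```text
pics
side {'intrinsics': array([[488.332 ,   0.    , 324.7727],
       [  0.    , 488.332 , 247.8932],
       [  0.    ,   0.    ,   1.    ]]), 'eye': array([0.2165, 0.5235, 0.6441]), 'rotation': array([[-0.903 ,  0.2862, -0.3204],
       [-0.4296, -0.5847,  0.6882],
       [ 0.0096,  0.7591,  0.6509]])}
leaf_edge []
isolator_tip [([0.552, -0.1893, 0.0834], 0.65)]
strip_edge [([0.4423, -0.0897, 0.0056], 0.63)]
strip_grip [([0.3843, -0.0795, 0.0282], 0.7)]
strip [([0.3974, -0.0838, -0.001], 0.64)]
board []
board_seat []
tape [([0.3635, 0.0968, -0.0002], 0.58)]
bush [([0.4328, -0.0017, 0.0013], 0.6)]
top {'intrinsics': array([[595.8842,   0.    , 314.5667],
       [  0.    , 595.8842, 240.23  ],
       [  0.    ,   0.    ,   1.    ]]), 'eye': array([ 0.2759, -0.0839,  1.1312]), 'rotation': array([[ 0.0146,  0.973 , -0.2302],
       [-0.9999,  0.0134, -0.0069],
       [-0.0036,  0.2303,  0.9731]])}
leaf_edge [([0.593, -0.087, 0.0308], 0.64), ([0.4382, -0.0933, -0.0006], 0.32)]
isolator_tip [([0.5519, -0.1869, 0.0902], 0.68)]
strip_edge [([0.5945, -0.0855, 0.0329], 0.63), ([0.4372, -0.0912, 0.0008], 0.57)]
strip_grip [([0.3852, -0.0785, 0.0218], 0.77), ([0.4369, -0.0919, 0.0001], 0.59)]
strip [([0.3962, -0.0874, 0.0012], 0.81)]
board [([0.5979, -0.0841, 0.0013], 0.96)]
board_seat [([0.3984, -0.0855, -0.0006], 0.63)]
tape []
bush [([0.4321, -0.0012, 0.0009], 0.64)]
1.0
```

View pics/top0.png

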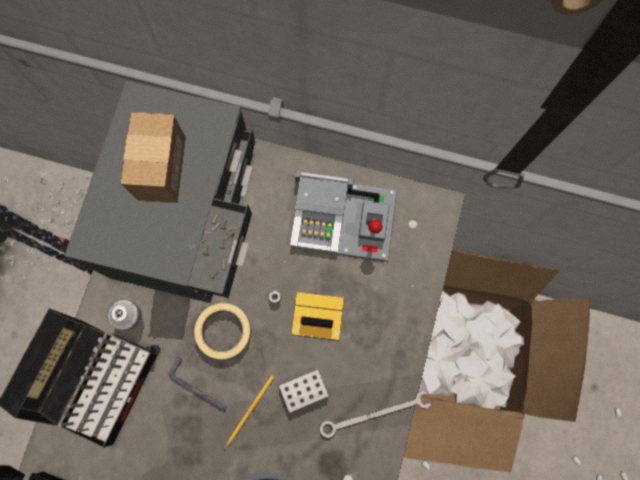

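View pics/side0.png

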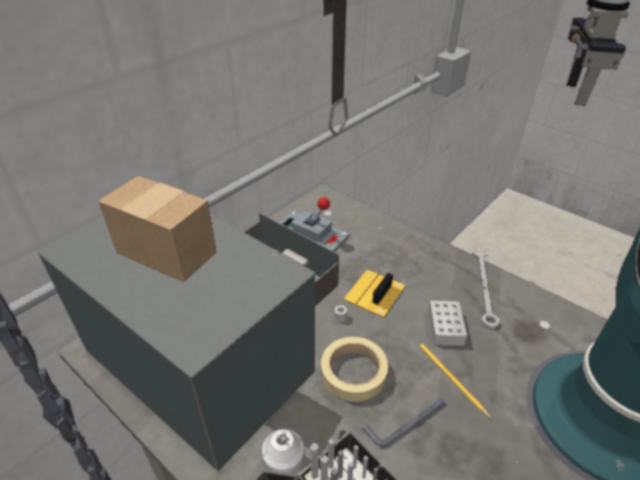

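The top view shows the strip at about (318,316) with its rib at (317,322). The board is at (343,217), the red ball at (375,226), the bush at (274,297) and the tape at (222,331), and an open drawer lies left of the board. The network reports agree with the picture, except for the top view's first strip_edge hit, which is on the leaf. Next I move in with the wrist camera.

```bash
cat > h.py <<'E'
from station import env, effector, solver, viewer, workorder, search_frame, tip_of
import cv2,numpy as np
np.set_printoptions(precision=4,suppress=True)
def R(yaw):  # tool down, tool y at yaw from world x
    z=np.array([0,0,-1.]);y=np.array([np.cos(yaw),np.sin(yaw),0]);return np.column_stack([np.cross(y,z),y,z])
def wrist(name=None):
    s=env.sense();p,d=viewer.read_camera("wrist");T=np.eye(4);T[:3,:3]=s["tcp_rot"];T[:3,3]=s["ee_pos"]
    i=viewer.camera_info("wrist");T=T@i["T_tool_cam"];
    if name: cv2.imwrite(f"pics/{name}.png",p[:,:,::-1])
    return p,d,i["intrinsics"],T
def world(d,K,T):  # HxWx3 world points from depth
    v,u=np.indices(d.shape);return np.stack([(u-K[0,2])/K[0,0]*d,-(v-K[1,2])/K[1,1]*d,-d],-1)@T[:3,:3].T+T[:3,3]
def ask(c,names):
    for n in names: print(c,n,[(np.round(x["at"],4).tolist(),round(x["score"],2)) for x in tip_of(c,n)[:2]])
E
python3 - <<'E'
from h import *
s=env.sense();print(s["tcp_rot"],viewer.camera_info("wrist"))
for yaw in (-.13,-.13+np.pi,-.13+np.pi/2,-.13-np.pi/2):
    for p in ([.5,-.15,.3],[.52,-.18,.094],[.385,-.079,.025],[.57,-.08,.045]): print(round(yaw,2),p,solver.inverse_kinematics(np.array(p),R(yaw)))
y=-.13
q=solver.inverse_kinematics(np.array([.46,-.15,.33]),R(y)); yy=y
q2=solver.inverse_kinematics(np.array([.46,-.15,.33]),R(y+np.pi))
if q is None or (q2 is not None and abs(q2[6])<abs(q[6])): yy=y+np.pi
env.reach(np.array([.46,-.15,.33]),R(yy)); print(yy,env.sense()["t"],env.sense()["joint_positions"])
p,d,K,T=wrist("w1"); print(T)
ask("wrist",["leaf_edge","isolator_tip","strip_edge","strip_grip","strip","board","board_seat","tape","bush"])
np.savez("w1.npz",p=p,d=d,K=K,T=T)
E
```

```text
[[ 0.9685  0.2491 -0.    ]
 [ 0.2491 -0.9685  0.    ]
 [-0.     -0.     -1.    ]] {'intrinsics': array([[383.8907,   0.    , 319.3779],
       [  0.    , 383.8907, 238.6552],
       [  0.    ,   0.    ,   1.    ]]), 'T_tool_cam': array([[-0.0003,  0.9587,  0.2843,  0.0799],
       [ 1.    ,  0.0003,  0.0001, -0.0001],
       [ 0.    ,  0.2843, -0.9587, -0.1523],
       [ 0.    ,  0.    ,  0.    ,  1.    ]])}
-0.13 [0.5, -0.15, 0.3] [ 0.7157  0.2407 -0.5694  1.8077  0.1423  1.134  -0.031 ]
-0.13 [0.52, -0.18, 0.094] [ 0.6725  0.5535 -0.5089  1.9244  0.3811  0.7595 -0.1835]
-0.13 [0.385, -0.079, 0.025] [ 0.4839  0.4827 -0.4199  2.3113  0.4751  0.4265 -0.4606]
-0.13 [0.57, -0.08, 0.045] [ 0.4833  0.6757 -0.5278  1.8776  0.497   0.7216 -0.4603]
3.01 [0.5, -0.15, 0.3] [-0.8284  0.4244  1.3777  1.8909 -0.4484  1.2006 -2.5683]
3.01 [0.52, -0.18, 0.094] [ 0.1545  0.4881  0.1479  1.9595 -0.1073  0.7014 -2.9041]
3.01 [0.385, -0.079, 0.025] [-0.7568  0.7651  1.1063  2.3812 -1.1564  0.743  -2.0323]
3.01 [0.57, -0.08, 0.045] [-0.7718  1.1462  1.3313  1.9576 -1.2441  1.2072 -2.1982]
1.44 [0.5, -0.
[... 622 characters left out ...]
  1.8946  0.187   0.6525 -1.778 ]
-0.13 3.0583 [ 0.7672  0.1368 -0.5641  1.8483  0.0789  1.1792  0.0444]
[[ 0.9912  0.1268  0.0389  0.4701]
 [-0.1326  0.9505  0.2811 -0.0718]
 [-0.0013 -0.2837  0.9589  0.482 ]
 [ 0.      0.      0.      1.    ]]
wrist leaf_edge [([0.5896, -0.0794, 0.0315], 0.59)]
wrist isolator_tip [([0.5527, -0.1852, 0.0853], 0.96)]
wrist strip_edge [([0.4357, -0.0882, 0.0008], 0.62)]
wrist strip_grip [([0.3891, -0.0865, 0.0261], 0.82)]
wrist strip [([0.4006, -0.0834, -0.0], 0.76)]
wrist board [([0.5883, -0.0839, -0.0023], 0.93), ([0.3885, -0.0865, 0.0279], 0.18)]
wrist board_seat [([0.5823, -0.083, 0.0166], 0.96)]
wrist tape []
wrist bush [([0.428, -0.007, -0.0012], 0.62)]
```

View pics/w1.png

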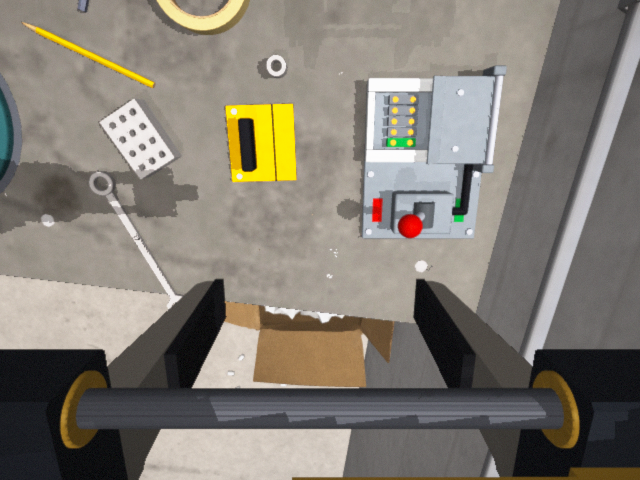

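```bash
python3 - <<'E'
from h import *
f=np.load("w1.npz");p,d,K,T=[f[k] for k in "pdKT"]
W=world(d,K,T); ok=d>0
hsv=cv2.cvtColor(p,cv2.COLOR_RGB2HSV)
m=ok&(hsv[...,0]>18)&(hsv[...,0]<32)&(hsv[...,1]>150)&(hsv[...,2]>80)&(np.abs(W[...,2])<.02)&(np.hypot(W[...,0]-.4,W[...,1]+.085)<.08)
P=W[m]; print("yellow",m.sum(),P.mean(0),cv2.minAreaRect((P[:,:2]*1000).astype(np.float32)), "z",np.percentile(P[:,2],[5,50,95]))
near=ok&(np.abs(W[...,0]-.39)<.05)&(np.abs(W[...,1]+.085)<.05)&(W[...,2]>.026)&(W[...,2]<.045)
P=W[near];print("rib",near.sum(),np.median(P,0),cv2.minAreaRect((P[:,:2]*1000).astype(np.float32)))
# ball
m=ok&((hsv[...,0]<6)|(hsv[...,0]>174))&(hsv[...,1]>150)&(W[...,2]>.06);print("ball",m.sum(),W[m].mean(0),W[m].min(0),W[m].max(0))
# leaf top surface & board
b=ok&(W[...,0]>.48)&(W[...,0]<.7)&(W[...,1]<-.02)&(W[...,1]>-.26)
for lo,hi in((.004,.009),(.017,.023),(.027,.033),(.033,.04)):
    m=b&(W[...,2]>lo)&(W[...,2]<hi);P=W[m];print(lo,m.sum(),P.mean(0),cv2.minAreaRect((P[:,:2]*1000).astype(np.float32)))
E
```

```text
yellow 4258 [ 0.401  -0.0824  0.005 ] ((396.4605407714844, -83.66021728515625), (91.21118927001953, 81.46180725097656), 83.83592224121094) z [0.0034 0.0049 0.0066]
rib 695 [ 0.3842 -0.0813  0.0344] ((383.2859802246094, -82.15084838867188), (58.904659271240234, 14.236446380615234), 83.8317642211914)
ball 448 [ 0.5491 -0.1833  0.0966] [ 0.4148 -0.1968  0.0863] [ 0.5626 -0.1383  0.3672]
0.004 7190 [ 0.5737 -0.1478  0.0068] ((584.1053466796875, -135.7296142578125), (203.41116333007812, 150.8931427001953), 87.87518310546875)
0.017 2410 [ 0.563  -0.0878  0.0204] ((585.1265869140625, -119.027587890625), (186.87655639648438, 133.30245971679688), 82.18425750732422)
0.027 5628 [ 0.6192 -0.1122  0.0315] ((611.7877807617188, -126.95780944824219), (208.44802856445312, 83.43397521972656), 64.13517761230469)
0.033 2326 [ 0.6244 -0.0977  0.0357] ((606.6906127929688, -131.1629638671875), (229.69534301757812, 110.2950439453125), 59.780235290527344)
```

```bash
python3 - <<'E'
from h import *
f=np.load("w1.npz");W=world(f["d"],f["K"],f["T"]);ok=(f["d"]>0)&(W[...,2]>.08)&(W[...,2]<.3)&(np.abs(W[...,1]+.15)<.12)&(W[...,0]>.6)
print("wall x pts",ok.sum(),np.percentile(W[ok][:,0],[0,1,5]) if ok.any() else None)
wx=np.percentile(W[ok][:,0],1) if ok.sum()>20 else 9
psi=-.13; u=np.array([np.cos(psi),np.sin(psi),0]); ball=np.array([.5522,-.1856,.094])
yaw,half=(psi,.018) if wx>.73 else (psi-np.pi/2,.010)
print("yaw",yaw)
effector.grasp(10)
st=ball-u*(.013+half+.02)
env.reach(st+[0,0,.10],R(yaw)); env.movel(st,rate=.2)
f0=env.sense()["wrist_force"]
# stroke to where the ball rear is at its off place: 62 mm travel
for t in [.02,.035,.05,.065,.070,.074,.077,.080,.083]:
    env.movel(st+u*t,rate=.1); s=env.sense(); F=s["wrist_force"]-f0; print(t,s["ee_pos"],F,s["t"])
    if -F@u>9: break
env.movel(s["ee_pos"]-u*.03,rate=.2)
ask("wrist",[]) 
c=env.sense()["ee_pos"]; env.movel(c+[0,0,.1],rate=.3)
viewer.read_camera("top");ask("top",["isolator_tip"])
# view of the board, low
env.reach(np.array([.50,-.17,.25]),R(psi));
p,d,K,T=wrist("w2"); ask("wrist",["isolator_tip","leaf_edge","board","board_seat"]); np.savez("w2.npz",p=p,d=d,K=K,T=T)
print(env.sense()["t"])
E
```

```text
wall x pts 16675 [0.6868 0.6929 0.7034]
yaw -1.7007963267948965
0.02 [ 0.5302 -0.1828  0.095 ] [-1.5504 -1.0293  0.0151] 7.325
0.035 [ 0.5443 -0.1845  0.0942] [-1.005  -0.973  -0.3566] 7.625
0.05 [ 0.559  -0.1864  0.0939] [-1.871  -1.6354  0.5606] 7.925
0.065 [ 0.5739 -0.1883  0.0939] [-0.0231 -0.3969 -0.3243] 8.225
0.07 [ 0.5789 -0.1891  0.094 ] [-0.2277 -1.3323  0.3571] 8.475
0.074 [ 0.5832 -0.1897  0.094 ] [-0.9481 -0.7397  0.4068] 8.725
0.077 [ 0.5861 -0.19    0.094 ] [-1.1654 -0.8606  0.09  ] 8.975
0.08 [ 0.5883 -0.1904  0.0938] [-2.9711 -0.5373 -0.2746] 9.225
0.083 [ 0.5888 -0.1905  0.0936] [-10.5745   1.4524   5.5416] 9.475
top isolator_tip []
wrist isolator_tip [([0.61, -0.1936, 0.0846], 0.77), ([0.5807, -0.0834, 0.0186], 0.24)]
wrist leaf_edge [([0.5893, -0.0845, 0.0343], 0.68)]
wrist board [([0.5895, -0.0817, -0.0034], 0.57)]
wrist board_seat [([0.5827, -0.0807, 0.0182], 0.93), ([0.4367, -0.0859, 0.0036], 0.26)]
11.9667
```

View pics/w2.png

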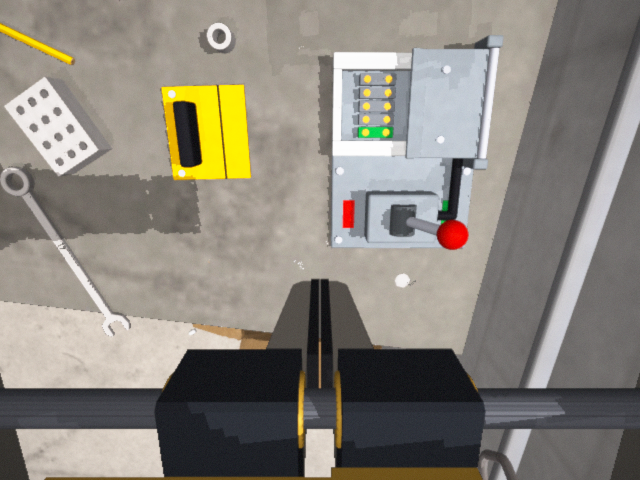

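The lever now leans to the green side: the ball is at (452,235) and it stopped against its stop. The strip is untouched at (207,130) and the leaf's near edge is at u≈411. I'll fit the board pose from this view.

```bash
python3 - <<'E'
from h import *
def rays(uv,K,T,z):
    uv=np.atleast_2d(uv).astype(float); r=np.column_stack([(uv[:,0]-K[0,2])/K[0,0],-(uv[:,1]-K[1,2])/K[1,1],-np.ones(len(uv))])@T[:3,:3].T
    return T[:3,3]+r*((z-T[2,3])/r[:,2])[:,None]
for n in("w1","w2"):
    f=np.load(n+".npz");p,d,K,T=[f[k] for k in "pdKT"];W=world(d,K,T)
    roi=(W[...,0]>.49)&(W[...,0]<.60)&(W[...,1]<-.02)&(W[...,1]>-.15)
    m=(roi&(p.min(-1)>200)).astype(np.uint8)
    k,l,st,_=cv2.connectedComponentsWithStats(m); i=1+np.argmax(st[1:,4]); vv,uu=np.where(l==i)
    P=rays(np.column_stack([uu,vv]),K,T,.02)[:,:2]
    (c,sz,a)=cv2.minAreaRect((P*1000).astype(np.float32)); print(n,"ledges",len(P),c,sz,a,"z",np.median(W[l==i][:,2]))
    # rows in a frame rotated by -.13: extents
    for psi in(-.12,-.13,-.14):
        x=P@[np.cos(psi),np.sin(psi)];y=P@[-np.sin(psi),np.cos(psi)]
        print(psi,"x",np.percentile(x,[.5,99.5]),"y",np.percentile(y,[.5,99.5]),"mid",y.min()/2+y.max()/2)
    # leaf grey top: depth profile along board x on the centre line
    psi=-.13;X=W@[np.cos(psi),np.sin(psi),0];Y=W@[-np.sin(psi),np.cos(psi),0]
    o=np.array([.594,-.083]);x0=o@[np.cos(psi),np.sin(psi)];y0=o@[-np.sin(psi),np.cos(psi)]
    g=(d>0)&(np.abs(Y-y0)<.03)&(W[...,2]>.025)&(W[...,2]<.042)&(np.abs(X-x0)<.09)
    print("x0,y0",x0,y0,"leaf x from",np.percentile(X[g],[0,.5,2]))
    for a in np.arange(-.006,.03,.004):
        q=g&(X-x0>a)&(X-x0<a+.004);print(round(a,3),q.sum(),round(float(np.median(W[q][:,2])),4) if q.any() else "",end="; ")
    print()
    # strip
    hsv=cv2.cvtColor(p,cv2.COLOR_RGB2HSV)
    m=(hsv[...,0]>18)&(hsv[...,0]<32)&(hsv[...,1]>150)&(np.hypot(W[...,0]-.4,W[...,1]+.085)<.08)
    vv,uu=np.where(m);P=rays(np.column_stack([uu,vv]),K,T,.004)[:,:2];print("strip",cv2.minAreaRect((P*1000).astype(np.float32)))
E
```

```text
w1 ledges 1934 (559.1044311523438, -79.4855728149414) (92.41386413574219, 70.06029510498047) 82.30870056152344 z 0.02077319232080574
-0.12 x [0.5293 0.5989] y [-0.0583  0.0345] mid -0.01188865643366533
-0.13 x [0.5298 0.5986] y [-0.0525  0.0399] mid -0.006303711631205959
-0.14 x [0.5299 0.5987] y [-0.047   0.0456] mid -0.0007199518514639132
x0,y0 0.5997473987040188 -0.0052969564622286774 leaf x from [0.5966 0.5973 0.5981]
-0.006 55 0.0367; -0.002 190 0.0372; 0.002 178 0.0354; 0.006 172 0.0336; 0.01 183 0.0321; 0.014 202 0.0317; 0.018 198 0.0316; 0.022 197 0.0316; 0.026 204 0.0317; 
strip ((517.8538818359375, -392.8077392578125), (637.1590576171875, 899.9505615234375), 70.90815734863281)
w2 ledges 2955 (558.7705078125, -80.74102020263672) (95.31907653808594, 69.74826049804688) 82.39637756347656 z 0.02078509808494927
-0.12 x [0.5297 0.5987] y [-0.0589  0.0346] mid -0.013164687317983807
-0.13 x [0.5298 0.5987] y [-0.0534  0.04  ] mid -0.007623597395159713
-0.14 x [0.5299 0.5988] y [-0.0475  0.0457] mid -0.0018730571119043547
x0,y0 0.5997473987040188 -0.0052969564622286774 leaf x from [0.5969 0.5974 0.5982]
-0.006 75 0.0368; -0.002 301 0.0371; 0.002 273 0.0354; 0.006 276 0.0337; 0.01 292 0.032; 0.014 304 0.0317; 0.018 308 0.0317; 0.022 309 0.0317; 0.026 313 0.0318; 
strip ((397.2267761230469, -83.56732177734375), (90.41799926757812, 80.78482818603516), 83.94599151611328)
```

```bash
cat >> h.py <<'E'
psi=-.1335; O=np.array([.5933,-.0848]); u=np.array([np.cos(psi),np.sin(psi)]); v=np.array([-u[1],u[0]])
def B(x,y,z): return np.append(O+x*u+y*v,z)
def log(*a):
    s=env.sense(); print(*a,s["ee_pos"],"F",s["wrist_force"],"M",s["moment"],"w",round(s["gripper_width"],4),"g",np.round(s["grasp_force"],1),"t",round(s["t"],2)); return s
E
python3 - <<'E'
from h import *
effector.release()
g=np.array([.3832,-.0821,.027]); Rs=R(-.107)
env.reach(g+[0,0,.09],Rs); env.movel(g,rate=.12); log("down")
effector.grasp(45); log("grip")
env.movel(g+[0,0,.07],rate=.12); log("lift")
p,d,K,T=wrist("w3"); np.savez("w3.npz",p=p,d=d,K=K,T=T); ask("wrist",["strip_edge","strip_grip"])
E
```

```text
down [ 0.3839 -0.0822  0.0274] F [ 0.4035 -0.2019 -0.1718] M [-0.0562 -0.0627  0.0313] w 0.0918 g 0.0 t 15.05
grip [ 0.3833 -0.0821  0.027 ] F [ 0.1854 -0.4939 -0.468 ] M [-0.0232 -0.1006  0.0364] w 0.0132 g 45.0 t 16.21
lift [ 0.3827 -0.0823  0.0967] F [-0.0388 -0.007  -0.8844] M [-0.0642 -0.0556  0.0064] w 0.0139 g 45.0 t 16.94
wrist strip_edge [([0.4342, -0.0877, 0.0692], 0.59)]
wrist strip_grip [([0.3854, -0.083, 0.0977], 0.82)]
```

View pics/w3.png

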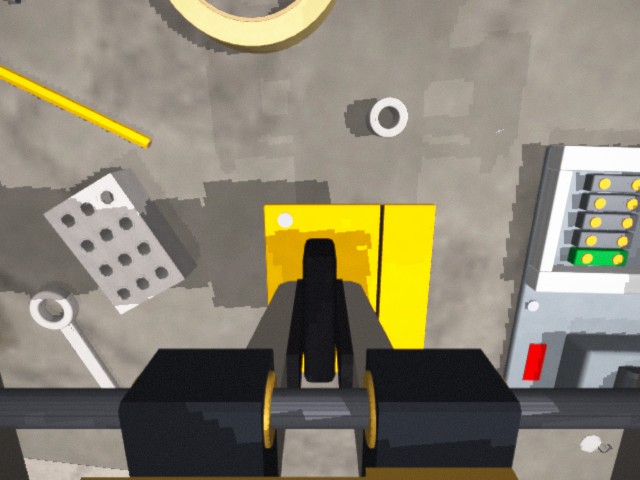

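The strip is held square in the fingers: front edge at u≈433, line at u≈381, top edge level at v≈205. Next I carry it to just short of the leaf, lower it until it touches the ledges, and check its pose.

```bash
python3 - <<'E'
from h import *
f=np.load("w3.npz");p,d,K,T=[f[k] for k in "pdKT"];W=world(d,K,T);hsv=cv2.cvtColor(p,cv2.COLOR_RGB2HSV)
m=(d>0)&(hsv[...,0]>18)&(hsv[...,0]<32)&(hsv[...,1]>150)&(W[...,2]>.06)&(W[...,2]<.09);P=W[m]
A=np.c_[P-P.mean(0)];co=np.linalg.lstsq(np.c_[A[:,:2],np.ones(len(A))],A[:,2],rcond=None)[0];print("plate",P.mean(0),"slopes",co)
Rb=R(psi)
env.movel(B(-.064,0,.09),frame=Rb,rate=.15); env.movel(B(-.064,0,.052),rate=.12); env.pause(.3); s=log("above"); f0=s["wrist_force"][2]
z=.052
while z>.044:
    z-=.0007; env.movel(B(-.064,0,z),rate=.02); s=env.sense(); dF=s["wrist_force"][2]-f0
    print(round(z,4),round(s["ee_pos"][2],4),round(dF,2))
    if dF>4: break
log("touch")
p,d,K,T=wrist("w4"); np.savez("w4.npz",p=p,d=d,K=K,T=T); ask("wrist",["strip_edge","leaf_edge","isolator_tip"])
E
```

```text
plate [ 0.405  -0.0655  0.0746] slopes [-0.0029 -0.0013  0.    ]
above [ 0.5302 -0.0764  0.0526] F [ 0.6244 -0.5613 -1.2674] M [-0.0671 -0.0717 -0.0474] w 0.0137 g 45.0 t 18.99
0.0513 0.0514 0.36
0.0506 0.0505 0.14
0.0499 0.0498 0.23
0.0492 0.0492 -0.29
0.0485 0.0485 -0.02
0.0478 0.0478 0.06
0.0471 0.0471 -0.11
0.0464 0.047 7.24
touch [ 0.5299 -0.0763  0.047 ] F [-3.1962  0.4956  5.9735] M [-0.028   0.3936 -0.033 ] w 0.0141 g 45.0 t 20.99
wrist strip_edge [([0.5844, -0.0837, 0.0222], 0.87)]
wrist leaf_edge [([0.5899, -0.0841, 0.029], 0.77)]
wrist isolator_tip []
```

View pics/w4.png

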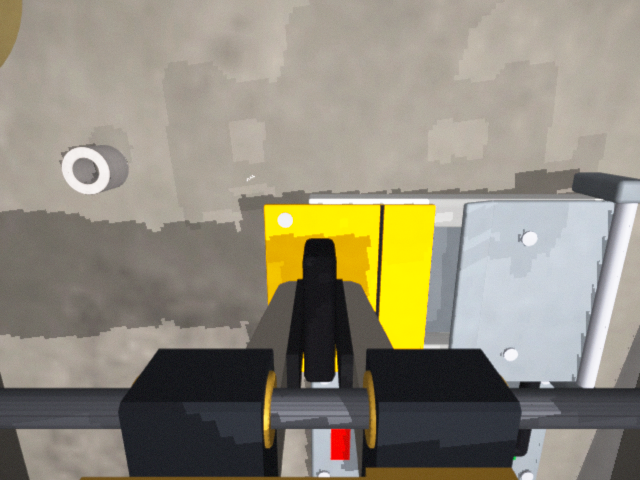

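The strip is square to the trough: its left edge is at v≈205, beside the ledge's outer edge at 199 and the leaf's at 203. The front edge is at u≈433, short of the leaf edge at u≈460. Contact came at the expected height, so I hover just above the ledges, slide in, and then press.

```bash
python3 - <<'E'
from h import *
env.movel(B(-.064,0,.0482),rate=.03); f0=log("hover")["wrist_force"]
for x in(-.056,-.050,-.044,-.038,-.032):
    env.movel(B(x,0,.0482),rate=.03); s=log(x)
    if np.linalg.norm((s["wrist_force"]-f0)[:2])>8: print("blocked");raise SystemExit
p,d,K,T=wrist("w5"); np.savez("w5.npz",p=p,d=d,K=K,T=T); ask("wrist",["leaf_edge","strip_edge","strip_grip"])
env.pause(.3); f0=env.sense()["wrist_force"][2]; z=.0482
while z>.044:
    z-=.0003; env.movel(B(-.032,0,z),rate=.02); dF=env.sense()["wrist_force"][2]-f0
    if dF>8.5: break
env.pause(.4); log("pressed",z)
E
```

```text
hover [ 0.53   -0.0763  0.0482] F [ 0.2956  1.1668 -1.1251] M [-0.0004 -0.1141  0.0047] w 0.0139 g 45.0 t 21.44
-0.056 [ 0.538  -0.0773  0.0481] F [-0.0976  0.3902 -1.0031] M [-0.0259  0.0181  0.0257] w 0.0134 g 45.0 t 21.86
-0.05 [ 0.5439 -0.0781  0.0482] F [-0.1641 -0.1847 -0.3265] M [ 0.0031 -0.0621  0.009 ] w 0.0136 g 45.0 t 22.21
-0.044 [ 0.5499 -0.0789  0.0482] F [-0.0659  0.7626 -1.4354] M [-0.0615 -0.0812  0.0283] w 0.0139 g 45.0 t 22.56
-0.038 [ 0.5558 -0.0797  0.0482] F [-0.8696 -0.1818 -0.9457] M [-0.0432 -0.0492 -0.003 ] w 0.0134 g 45.0 t 22.91
-0.032 [ 0.5618 -0.0806  0.0482] F [ 0.6686 -0.2593 -1.6766] M [-0.0116 -0.0397 -0.043 ] w 0.0137 g 45.0 t 23.26
wrist leaf_edge [([0.5891, -0.0844, 0.0323], 0.75)]
wrist strip_edge []
wrist strip_grip [([0.565, -0.0843, 0.0482], 0.89)]
pressed 0.04609999999999999 [ 0.5616 -0.0805  0.047 ] F [-4.3558 -0.7558  9.5046] M [0.0194 0.7561 0.0627] w 0.0137 g 45.0 t 25.91
```

View pics/w5.png

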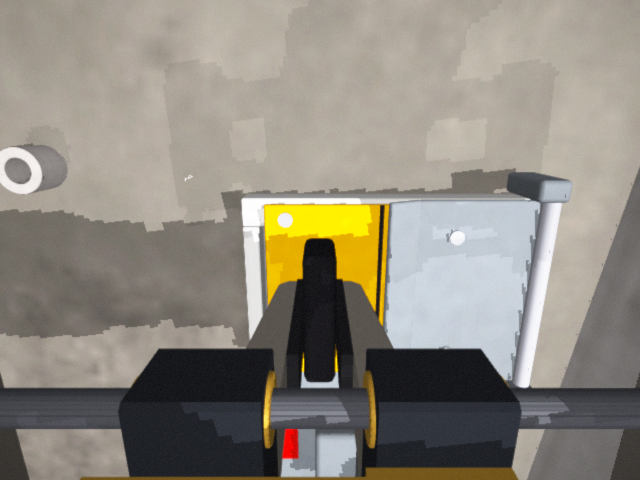

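The black line at u≈383 is just short of the leaf edge at u≈388, with the leaf flat and the strip square. I'll check level, leaf and isolator, then hand in.

```bash
python3 - <<'E'
from h import *
p,d,K,T=wrist("w6");W=world(d,K,T);hsv=cv2.cvtColor(p,cv2.COLOR_RGB2HSV)
def plane(m):
    P=W[m];A=P-np.median(P,0);k=np.abs(A[:,2])<.004;A=A[k];return m.sum(),np.median(P,0),np.linalg.lstsq(np.c_[A[:,:2],np.ones(len(A))],A[:,2],rcond=None)[0]
a=plane((d>0)&(hsv[...,0]>18)&(hsv[...,0]<32)&(hsv[...,1]>150)&(W[...,2]>.015)&(W[...,2]<.035));print("strip",a)
X=(W[...,:2]-O)@u;Y=(W[...,:2]-O)@v
b=plane((d>0)&(X>.018)&(X<.06)&(np.abs(Y)<.04)&(W[...,2]>.02)&(W[...,2]<.045));print("leaf",b)
viewer.read_camera("side");ask("side",["isolator_tip","bush","tape"])
s=log("end")
if np.abs(a[2][:2]).max()<.03 and abs(b[2][0])<.03 and 7<s["wrist_force"][2]+1.1<20:
    print(workorder.finish_job())
E
```

```text
strip (np.int64(8384), array([ 0.573 , -0.0535,  0.0249]), array([-0.0006, -0.0005, -0.    ]))
leaf (np.int64(11881), array([ 0.6337, -0.0817,  0.0318]), array([0.0003, 0.001 , 0.    ]))
side isolator_tip []
side bush [([0.4334, -0.0035, -0.0005], 0.64)]
side tape [([0.3666, 0.0965, -0.001], 0.94)]
end [ 0.5616 -0.0806  0.047 ] F [-5.1363 -0.3433 10.275 ] M [-0.0086  0.7617  0.0207] w 0.014 g 45.0 t 26.16
the job is handed in; nothing more can be done
None
```

I handed the job in at about 26 s. The isolator was flipped to its green stop; the strip is held level and square under the flat leaf, line at the leaf's edge, pressed at about 11 N; tape and bush are where they were. The verdict was not shown, and the last isolator check found no tip, so "off" rests on the view right after the flip.

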